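# Load a test coupon under the spring clip of its holder

### The arm

A 7-joint arm with a two-finger parallel gripper is mounted at the origin on a cart in front of the work surface, level with it; the furniture and walls round the work are solid. World frame = base frame: x ahead of the robot, y to its left, z up, the work surface at z = 0. Lengths are in m, angles in rad, forces in N, time in s.
With the tool pointing down it reaches from about 0.35 to 0.9 m from the base axis. Payload 8.1 kg.
Tool frame: the origin (TCP) lies on the centre line of the jaws, within the pads' length; the fingertips stand arm.tip_extent ahead of it and the grasp point (between the pads) lies 3 mm ahead of it (arm.tip_extent is the distance from the TCP to the fingertips, in m); y points along the fingers, z is the direction in which the jaws open and shut, and the axes are right-handed (so a half turn about y gives the same grasp; the last joint's range is limited). The gripper opens to 92 mm and grips with 3 to 60 N. Pads are 19 mm wide; open, the fingers measure 130 mm over their backs; the gripper's body (75 mm by 190 mm) begins 47 mm behind the grasp point.
Start: joints at [-1.429, 0.434, 0.025, 1.573, -0.012, 1.134, -0.075], TCP at [0.152, 0.606, 0.249] pointing down, gripper open.
Joint ranges: [-2.62, 2.62], [-0.44, 2.09], [-1.27, 1.32], [0.08, 2.57], [-1.32, 4.46], [0.12, 2], [-2.74, 2.74]. Speed limits (rad/s): [2.22, 2.22, 3.01, 3.01, 3.14, 3.14, 3.14].

### API

Orientations are given as a rotation vector (axis times angle).
In Python, from cell import observe, get_image, sign_off, boxes_of, place_of, arm gives the robot as it stands.
- The arm moves only by the tool arm_command, never from a script. Its argument "plan" is a list of rows, each a list of 2 entries, a list of its own where there are three numbers: the shift along the tool's x, y, z in m, then the turn, a rotation vector about the tool's x, y, z in degrees. In form: [[[tx, ty, tz], [ax, ay, az]], ...]. A call has 1 to 5 rows; each row is the pose to reach, as a shift and turn from the pose commanded when the call began, along the tool's axes at that moment; what a row does not reach only later rows make up. A row lasts 1/10 s, in which the tool goes at most 50 mm and 8.59 degrees, less where a joint would pass 70% of its speed; a pose out of reach is approached as far as the arm can. A call with a gripper value outside its range is refused whole. "fingers" is the closure, from -1 (fully open) to 1 (shut), set as the call begins (left out, the last holds). The fingers move at their own pace and stop on an object; "squeeze" is the grip in N (left out, the last holds). Time passes only in rows, so rows that repeat a pose let the fingers close. It gives the time, the measured TCP pose, the force and the opening at its end, in the units of the state.
- observe(): the state, without advancing time (a new reading comes with each control period).
- get_image(name): name is "side" or "top" or "wrist"; returns a dict with "color" (384x512x3 uint8, red, green, blue), "camera_matrix" (3x3 intrinsics, pixels), "distortion" ([k1, k2, p1, p2, k3] as OpenCV has them; the pictures are not rectified), "world_to_cam" (4x4, takes a point from world to camera coordinates); the wrist camera has in their place "mount" (4x4, takes a point from camera to tool coordinates, whose origin is the TCP and whose axes are the tool frame's). Camera axes: x right, y up, looking along -z (the intrinsics and any distortion apply to the point x, -y, -z); pixel columns grow to the right and rows downward; lengths in m; the calibration is good to about 2 mm. A picture is of the moment at which its call begins: read the wrist's pose just before it. There is no depth.
- sign_off(): hands the job in, once; it reports no verdict.
Trained networks look in a picture, given as the dict that the camera call returned (one of the last four; its "shot" number tells which), for a name from the list of things; names that differ only in an ending like _2 or _b are one class to them, and where a whole thing is asked for, a point or a joint stands for the part that bears it (a point fixed in the world has none). Each returns a list of dicts, best first, with "confidence" (0 to 1); they miss things now and then, are a little off and sometimes report something else, mostly with a low value. They report only what shows in the picture. A call takes as long as a camera call. They do not tell look-alikes from the thing itself.
- boxes_of(picture, thing): "point" ([column, row] in pixels, amid what is visible of it).
- place_of(picture, thing): "point" ([column, row] in pixels: a listed point, or the origin of a listed thing).
The state is a dict: "clock": time; "joints": joint angles; "dq": joint speeds; "joint_efforts": joint torques, N m; "position": TCP position; "ee_rot": TCP orientation; "force": force on the tool from outside, world axes, zero at the start; "ft_torque": the same for the moment, N m; "width": opening from 0.0 (shut) to 1.0 (fully open).
Only numpy, scipy, OpenCV 4.12 (cv2) and the standard library are available. Lean on these libraries where they do the work, as an engineer would, in place of code of your own. Each camera call takes 0.05 s, during which the arm holds its last target.

### The job

Load the metal test coupon into its clip holder: with one fingertip press and keep down the clip's long release tab so that the clip's jaw stays up, and meanwhile push the coupon with the other fingertip along its channel, beneath the jaw, fully home against the end stop. Then let go of the tab so that the jaw closes onto the coupon, and move clear. Only press and push: do not lift the coupon, and leave the other things on the bench where they are.

Things in the scene. Friction and masses are not known exactly. Their poses are not given: they have to be found in the camera images.
- holder: Clip holder fixed to the bench: grey base plate 190x140x12 mm with a dark steel channel block. Origin on the bench under the channel's centre line; x along the channel to the end stop, y to the clip's tab side, z up. Channel floor (deck) 24 mm up, x = -121 to +59 mm; 50 mm wide (y = +-25) between rails 5 mm high. Stop face at x = +45 mm. Hinge lugs at y = +40, x = -116 and +46 mm, 38.5 mm tall.
- clip (a joint): Sprung see-saw clip of bright steel, hinged along the channel (holder y = +40 mm, 32 mm up). 0 = closed, jaw 3 mm over the deck, which blocks the coupon; 0.33 rad = tab fully down on its stop, jaw up; above 0.18 the coupon passes. The tab takes about 3 N to start, 5 to 8 N to hold down. Released onto the coupon it rests near 0.15.
- tab (a point): Middle of the top face of the clip's release tab (moves with it): steel plate 98 mm long (holder x = -108 to -10 mm), 28 mm wide, centred at holder y = +66 mm. Its height over the bench is 34 mm closed, 26 mm (level) fully down: 2 mm above the deck, so the other, equally low fingertip then stands in the channel just above the deck. A fingertip pressing it can slide along (drag of some N).
- jaw (a point): Lowest point, mid-length, of the clip's jaw (moves with it): a steel bar 12 mm long along the channel (holder x = +25 to +37 mm), at holder y = +7 mm, 27 mm above the bench when closed.
- coupon: Test coupon: flat aluminium plate 70 (x) x 46 (y) x 8 (z) mm, 80 g, with two small dark hole marks near its rear end. Origin: centre of its underside. It starts flat in the channel, x along the channel, in front of the jaw and 25 to 50 mm short of home; its rear edge, to be pushed, is 35 mm behind the origin.
- home (a point): Where the coupon's origin must come: on the deck at holder x = +10 mm, the coupon's front edge against the end stop. Axes as the holder's.
- vial_1: Bystander: white capped vial, 25 mm across, 56 mm tall, standing on the bench beside the holder. Origin: centre of underside.
- vial_2: Bystander: a second vial of the same kind. Origin: centre of underside.
- bench_timer: Bystander: small digital timer 72 x 66 x 21 mm. Origin: centre of underside.
- tape_roll: Bystander: roll of tape lying flat, 104 mm across, 25 mm tall. Origin: centre of underside.
- beaker: Bystander: plastic beaker 69 mm across, 83 mm tall, behind the holder. Origin: centre of underside.
- wash_bottle: Bystander: squeeze bottle 65 mm across, 209 mm tall with its spout, behind the holder. Origin: underside.
- marker_1: Bystander: marker pen 135 mm long, 16 mm thick, lying behind the holder. Origin: centre of underside.
Not all that is in view belongs to the job. Of the things like the coupon, leave any that is green; of the rest the larger one is meant.

How it is judged:
By the outcome, as a careful person would: the job done as asked, in the order asked, and still so for the second after the job is handed in, with the robot touching nothing.
It also fails if it takes over 40 s, if anything falls off the work surface, if the arm or the gripper's body presses on something with over 40 N, if the wrist force passes 120 N, or if a joint passes its speed limit or range.

## Working session

There is one attempt and no reset: what is moved stays moved. The work goes in short steps, Python scripts to look and compute and a tool call to move; the robot and the scene stay as the last step left them, time stands still between calls to the robot, and variables do not carry over. Pictures are saved under pics/ and viewed, and the job is handed in when it is done.

Besides the shell and the picture viewer there is one more tool, called after "Call:" as name(argument=value, ...) on one line, values as JSON. arm_command: Moves the arm, as the interface text tells. Its arguments: {"type":"object","properties":{"plan":{"type":"array","items":{"type":"array"}},"fingers":{"type":"number"},"squeeze":{"type":"number"}},"required":["plan"]}

```bash
ls; mkdir -p pics; python3 - <<'E'
from cell import observe,get_image,arm,boxes_of,place_of
import cv2
o=observe();print(o);print(arm.tip_extent,[a for a in dir(arm) if a[0]!='_'])
for n in("side","top","wrist"):
    p=get_image(n);cv2.imwrite(f"pics/{n}0.png",p["color"][:,:,::-1]);
    print(n,p["camera_matrix"],p["distortion"],p.get("world_to_cam",p.get("mount")))
    for t in("holder","coupon","tab","jaw","home"):
        print(t,[(x["point"],round(x["confidence"],2)) for x in place_of(p,t)][:4])
E
```

```text
pics
{'clock': 0.0, 'joints': array([-1.42858966,  0.43520032,  0.02494577,  1.57410845, -0.01160642,
        1.13399736, -0.0750739 ]), 'dq': array([ 0.0008366 ,  0.00015636, -0.00222454,  0.00129835,  0.00048467,
       -0.00071636, -0.00063041]), 'joint_efforts': array([ 7.59243594e-04, -6.67837071e+01,  9.85009186e-01, -3.14467371e+01,
       -6.05979329e-02,  4.29322617e-02,  1.50729156e-04]), 'position': array([0.15139914, 0.60588603, 0.24795432]), 'ee_rot': array([-1.56380618,  0.19229525, -0.19218955]), 'force': array([ 1.17985681, -0.45683469,  0.11562148]), 'ft_torque': array([-0.00399786, -0.00314762, -0.00568326]), 'width': 0.9998649107762383}
0.022 ['PlanningError', 'tip_extent']
side [[358.81678869   0.         254.31348887]
 [  0.         358.81678869 190.71895507]
 [  0.           0.           1.        ]] [0.0119965 0.        0.        0.        0.       ] [[ 0.80840131 -0.58862911 -0.00176061 -0.5813207 ]
 [ 0.30010199  0.40957211  0.8615042  -0.194203  ]
 [-0.50638535 -0.69696948  0.5077474  -0.71112248]
 [ 0.          0.          0.          1.        ]]
holder [(
[... 664 characters left out ...]
)]
coupon [([211.2, 243.9], 0.82), ([143.1, 267.9], 0.72), ([259.8, 282.8], 0.53)]
tab [([187.8, 253.5], 0.93)]
jaw [([209.7, 213.8], 0.75)]
home [([214.3, 226.6], 0.98), ([335.0, 290.2], 0.44)]
wrist [[327.28133994   0.         257.5242763 ]
 [  0.         327.28133994 187.49755298]
 [  0.           0.           1.        ]] [-0.08537781  0.          0.          0.          0.        ] [[-1.39161560e-03 -9.52006157e-01 -3.06075710e-01 -8.27816216e-02]
 [-9.42742473e-04  3.06077119e-01 -9.52006254e-01 -1.35733178e-01]
 [ 9.99998587e-01 -1.03627618e-03 -1.32343833e-03 -1.10868096e-03]
 [ 0.00000000e+00  0.00000000e+00  0.00000000e+00  1.00000000e+00]]
holder []
coupon []
tab []
jaw []
home []
```

```bash
python3 - <<'E'
import cv2
a=cv2.imread("pics/top0.png");c=a[170:320,110:310];cv2.imwrite("pics/topc.png",cv2.resize(c,None,fx=4,fy=4,interpolation=cv2.INTER_CUBIC))
a=cv2.imread("pics/side0.png");c=a[150:290,120:300];cv2.imwrite("pics/sidec.png",cv2.resize(c,None,fx=4,fy=4,interpolation=cv2.INTER_CUBIC))
E
```

```text
(no output)
```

View pics/top0.png

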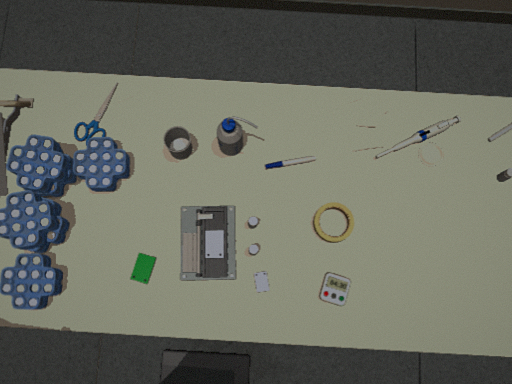

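View pics/side0.png

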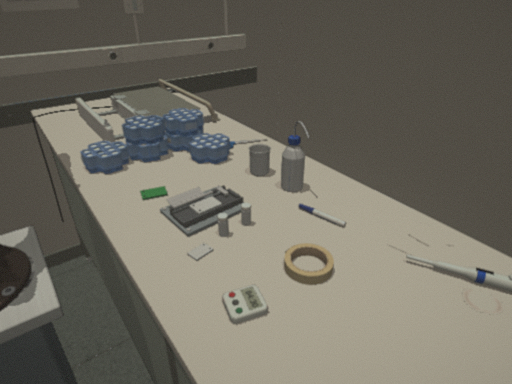

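```bash
sleep 0.1
```

```text
(no output)
```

View pics/topc.png

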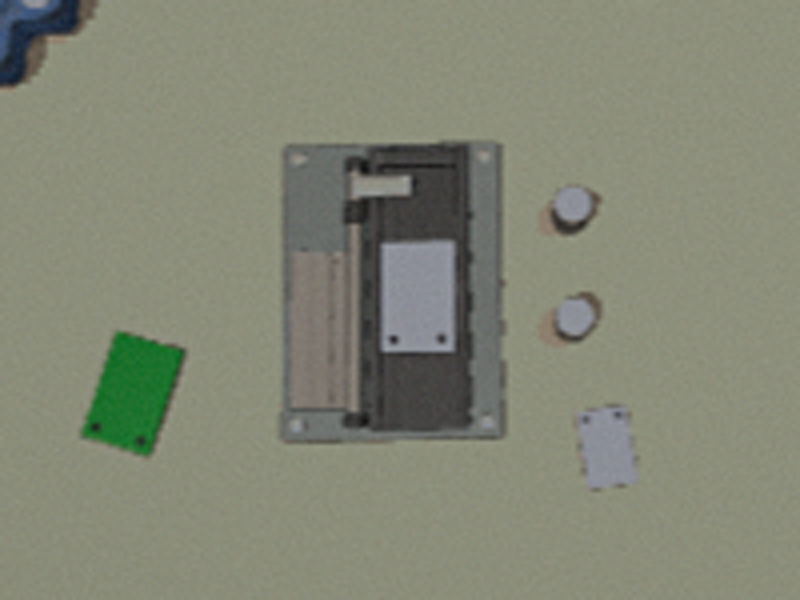

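View pics/sidec.png

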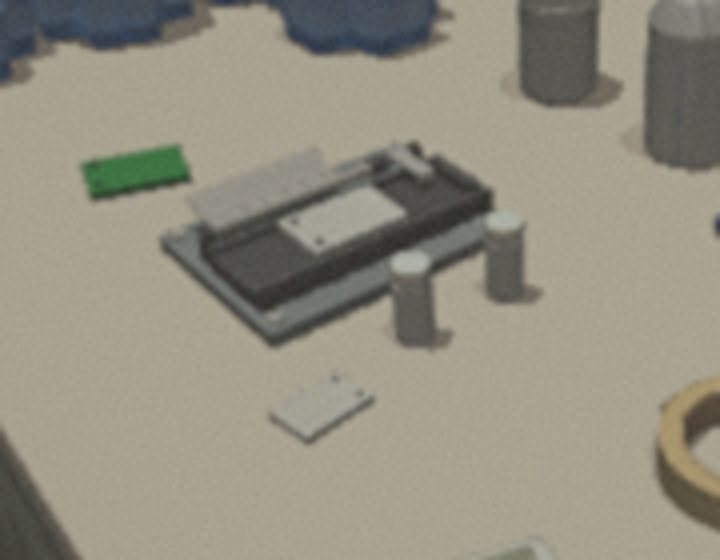

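```bash
cat > h.py <<'E'
import numpy as np,cv2
def proj(p,P):
    P=np.atleast_2d(np.array(P,float));W=p["world_to_cam"]
    c=P@W[:3,:3].T+W[:3,3];c=c*[1,-1,-1]
    return cv2.projectPoints(c.reshape(-1,1,3),np.zeros(3),np.zeros(3),p["camera_matrix"],np.array(p["distortion"]))[0].reshape(-1,2)
def h2w(q,P):
    P=np.atleast_2d(np.array(P,float));c,s=np.cos(q[2]),np.sin(q[2])
    return P@np.array([[c,-s,0],[s,c,0],[0,0,1]]).T+[q[0],q[1],0]
def wire(im,p,q,cx=None,s=4):
    segs=[]
    def box(pts,col):
        u=proj(p,h2w(q,pts));segs.append((u,col))
    d=.024
    box([[-.121,-.025,d],[.045,-.025,d],[.045,.025,d],[-.121,.025,d]],(0,0,255))
    box([[-.108,.052,.034],[-.010,.052,.034],[-.010,.080,.034],[-.108,.080,.034]],(0,255,0))
    if cx is not None: box([[cx-.035,-.023,d+.008],[cx+.035,-.023,d+.008],[cx+.035,.023,d+.008],[cx-.035,.023,d+.008]],(255,0,0))
    for u,col in segs: yield u,col
E
python3 - <<'E'
from cell import *
from h import *
from scipy.optimize import least_squares
ps={n:get_image(n) for n in("side","top")}
loc={"holder":[0,0,0],"tab":[-.059,.066,.034],"jaw":[.031,.007,.027],"home":[.01,0,.024]}
obs=[]
for n,p in ps.items():
    for t in loc:
        r=place_of(p,t)
        if r: obs.append((n,t,r[0]["point"],r[0]["confidence"]))
obs+= [("side","c",[203.4,205.6],1),("top","c",[211.2,243.9],1)]
def res(v):
    r=[]
    for n,t,uv,c in obs:
        L=loc[t] if t!="c" else [v[3],0,.024]
        r+=list((proj(ps[n],h2w(v[:3],L))[0]-uv)*c)
    return r
s=least_squares(res,[.6,.05,0,-.03],loss="soft_l1");print(s.x)
v=s.x
for o,e in zip(obs,np.reshape(res(v),(-1,2))):print(o[:2],e.round(1))
for n,p in ps.items():
    b=(110,170,200,150) if n=="top" else (120,150,180,140)
    im=p["color"][b[1]:b[1]+b[3],b[0]:b[0]+b[2],::-1];im=cv2.resize(im,None,fx=4,fy=4,interpolation=cv2.INTER_CUBIC)
    for u,col in wire(None,p,v[:3],v[3]):
        cv2.polylines(im,[np.int32(((u-[b[0],b[1]])+.5)*4)],True,col,1)
    cv2.imwrite(f"pics/w_{n}.png",im)
for t in("vial_1","beaker","wash_bottle"):
    p=ps["top"];print(t,[(x["point"],round(x["confidence"],2)) for x in place_of(p,t)][:3])
E
```

```text
[ 0.56450237 -0.0514627   0.09681626 -0.04535655]
('side', 'holder') [ 0.7 -3. ]
('side', 'tab') [-2.1 -0.7]
('side', 'jaw') [-0.7 -2.3]
('side', 'home') [-1.7  0.7]
('top', 'holder') [-0.9 -0.3]
('top', 'tab') [-1.8 -1.5]
('top', 'jaw') [0.2 1.5]
('top', 'home') [ 1.2 -3. ]
('side', 'c') [0.9 0.9]
('top', 'c') [2.3 0.3]
vial_1 [([254.9, 248.4], 0.59), ([251.0, 225.3], 0.44), ([213.2, 244.0], 0.41)]
beaker [([178.6, 144.8], 0.93)]
wash_bottle [([236.2, 147.8], 0.62), ([186.9, 256.5], 0.46)]
```

```bash
sleep 0.1
```

```text
(no output)
```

View pics/w_top.png

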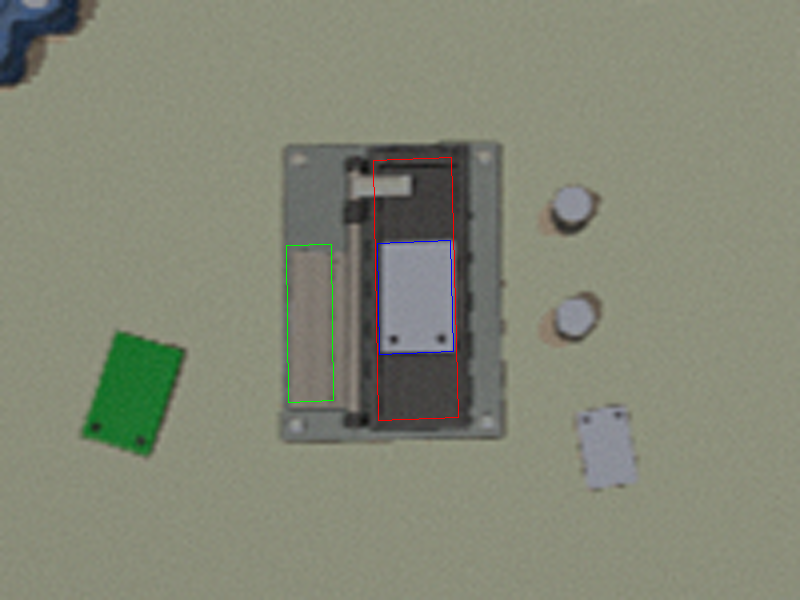

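View pics/w_side.png

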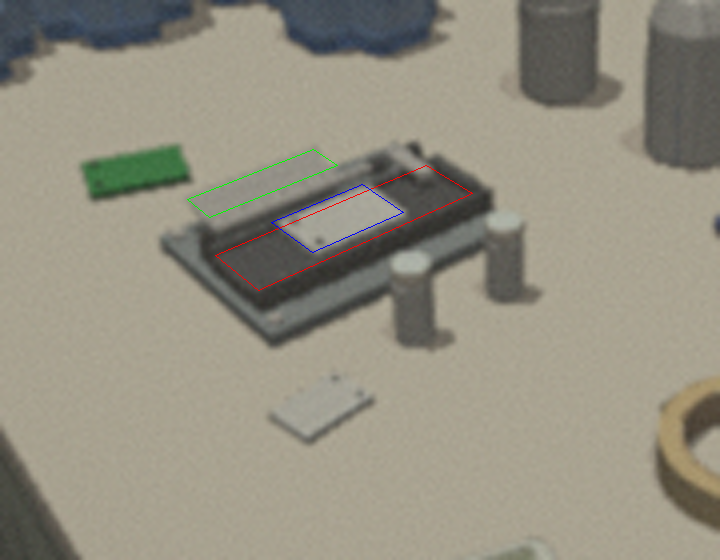

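```bash
cat >> h.py <<'E'
from scipy.spatial.transform import Rotation as Rn
Q=np.array([.5645,-.0515,.07])
def goal(o,q,hx,hy,ztip,tip=.022):
    """shift and turn (tool axes) to put tool centreline at holder hx,hy and tips at ztip, tool down, z along +-holder y"""
    R=Rn.from_rotvec(o["ee_rot"]).as_matrix()
    hyv=np.array([-np.sin(q[2]),np.cos(q[2]),0]);s=np.sign(R[:,2]@hyv)
    z=s*hyv;y=np.array([0,0,-1.]);G=np.stack([np.cross(y,z),y,z],1)
    w=h2w(q,[[hx,hy,ztip+tip]])[0]
    return R.T@(w-o["position"]),np.degrees(Rn.from_matrix(R.T@G).as_rotvec()),s,w
E
python3 - <<'E'
from cell import *
from h import *
o=observe();print(Rn.from_rotvec(o["ee_rot"]).as_matrix().round(3))
print(goal(o,Q,-.095,.033,.2))
E
```

```text
[[ 0.97   0.     0.242]
 [-0.242  0.     0.97 ]
 [ 0.    -1.     0.   ]]
(array([ 0.4596129 ,  0.02674306, -0.53618023]), array([-1.90191446e-03, -1.80403989e+01,  2.17180946e-03]), np.float64(1.0), array([ 0.46742454, -0.02522539,  0.222     ]))
```

View pics/wrist0.png

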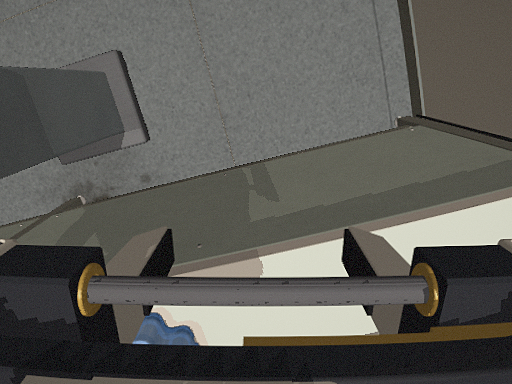

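Call:
arm_command(plan=[[[0.043,0,-0.05],[0,-3,0]],[[0.086,0,-0.1],[0,-6,0]],[[0.13,0,-0.15],[0,-9,0]],[[0.17,0,-0.2],[0,-12,0]],[[0.21,0,-0.25],[0,-15,0]]], fingers=0)

```text
clock: 2.05
position: [0.2628, 0.3803, 0.2489]
ee_rot: [-1.57, -0.015, 0.015]
force: [1.5, -0.6, 0.1]
width: 0.611
```

```bash
python3 - <<'E'
from cell import *
from h import *
o=observe();print(o["clock"],o["position"],o["width"],o["force"])
print(goal(o,Q,-.06,.033,.2))
E
```

```text
2.05 [0.26278959 0.38032851 0.24886152] 0.6106174078354187 [ 1.5460421  -0.64679949  0.0750112 ]
(array([ 0.23184952,  0.02673986, -0.40759113]), array([-0.02860682, -2.9237685 ,  0.02192458]), np.float64(1.0), array([ 0.50233883, -0.02277739,  0.222     ]))
```

Call:
arm_command(plan=[[[0.03,0,-0.05],[0,-0.5,0]],[[0.06,0,-0.1],[0,-1,0]],[[0.09,0,-0.15],[0,-1.5,0]],[[0.12,0,-0.2],[0,-2,0]],[[0.15,0.01,-0.25],[0,-2.9,0]]])

```text
clock: 2.55
position: [0.3954, 0.1686, 0.2442]
ee_rot: [-1.569, -0.055, 0.052]
force: [0.7, -0.1, -0.4]
width: 0.501
```

Call:
arm_command(plan=[[[0.03,0,-0.05],[0,0,0]],[[0.05,0,-0.1],[0,0,0]],[[0.082,0.017,-0.158],[0,0,0]],[[0.082,0.017,-0.158],[0,0,0]],[[0.082,0.017,-0.158],[0,0,0]]])

```text
clock: 3.05
position: [0.4879, 0.0138, 0.2258]
ee_rot: [-1.572, -0.048, 0.048]
force: [-0.3, 0.2, 0.2]
width: 0.5
```

```bash
cat >> h.py <<'E'
def wproj(p,o,P):
    R=Rn.from_rotvec(o["ee_rot"]).as_matrix();T=np.eye(4);T[:3,:3]=R;T[:3,3]=o["position"]
    return proj(dict(p,world_to_cam=np.linalg.inv(T@p["mount"])),P)
def wim(p,o):
    R=Rn.from_rotvec(o["ee_rot"]).as_matrix();T=np.eye(4);T[:3,:3]=R;T[:3,3]=o["position"]
    return dict(p,world_to_cam=np.linalg.inv(T@p["mount"]))
E
python3 - <<'E'
from cell import *
from h import *
import pickle
o=observe();print(o["clock"],o["position"],o["width"],o["force"])
p=wim(get_image("wrist"),o);pickle.dump((o,p),open("w1.pkl","wb"))
print(goal(o,Q,-.095,.033,.15))
im=p["color"][:,:,::-1].copy();cv2.imwrite("pics/w1.png",im);im=cv2.resize(im,(800,600),interpolation=cv2.INTER_CUBIC)
for u,c in wire(None,p,Q,-.044):cv2.polylines(im,[np.int32((u+.5)*600/384)],True,c,1)
cv2.imwrite("pics/w1w.png",im)
E
```

```text
3.05 [0.48792924 0.01375676 0.22583447] 0.5000231619656599 [-0.25552258  0.19615696  0.15228411]
(array([-0.02285527,  0.05390615, -0.0375495 ]), array([ 0.11702844, -0.5152632 ,  0.0122392 ]), np.float64(1.0), array([ 0.46742454, -0.02522539,  0.172     ]))
```

View pics/w1w.png

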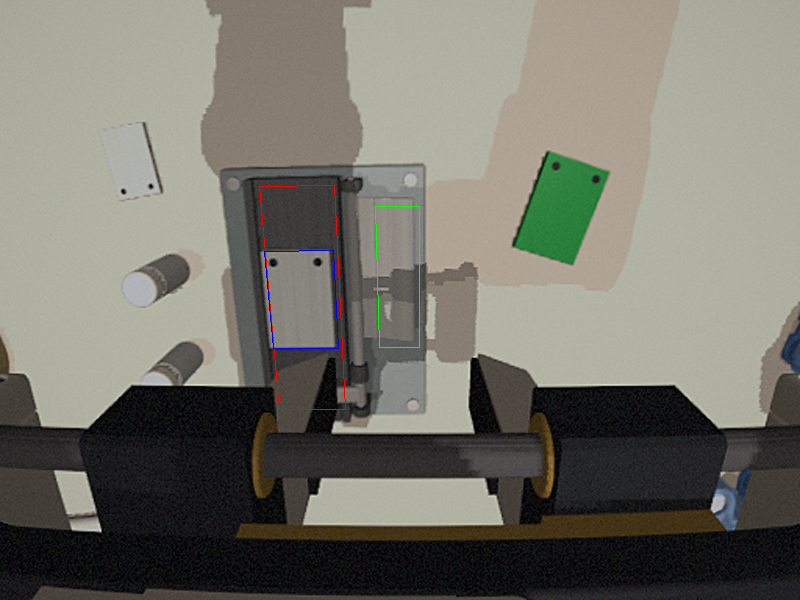

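```bash
python3 - <<'E'
from h import *
im=cv2.imread("pics/w1.png")[100:280,130:290]
cv2.imwrite("pics/w1c.png",cv2.resize(cv2.convertScaleAbs(im,alpha=1.4),None,fx=3.3,fy=3.3,interpolation=cv2.INTER_CUBIC))
im=cv2.imread("pics/w1.png")[210:370,160:360]
cv2.imwrite("pics/w1f.png",cv2.resize(cv2.convertScaleAbs(im,alpha=2,beta=20),None,fx=3.5,fy=3.5,interpolation=cv2.INTER_CUBIC))
E
```

```text
(no output)
```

View pics/w1c.png

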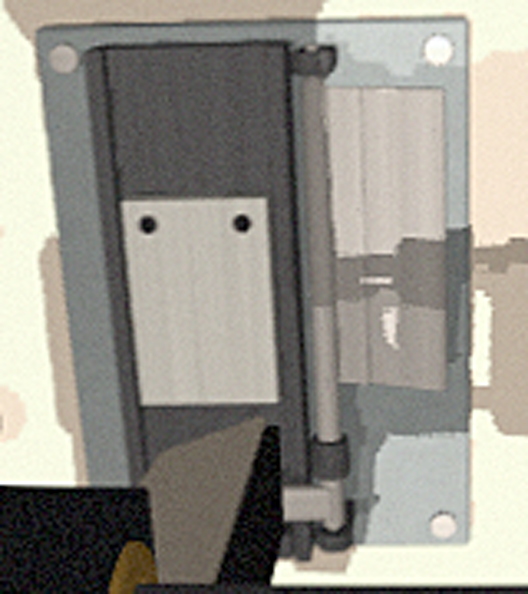

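View pics/w1f.png

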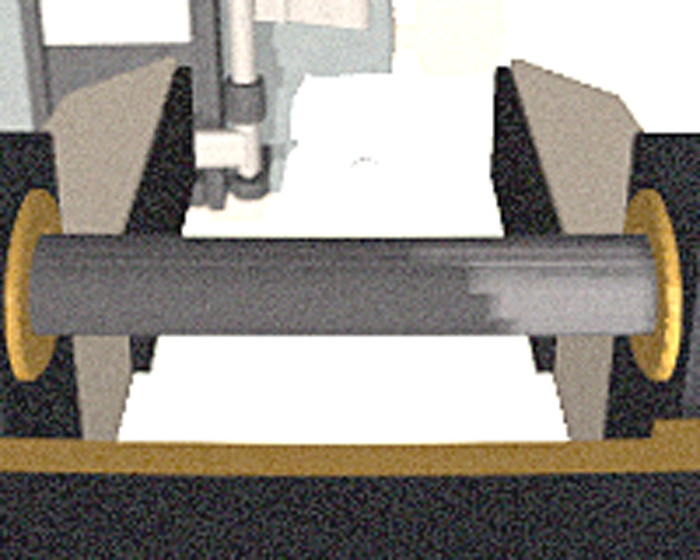

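```bash
cat > fit.py <<'E'
from h import *
import pickle
from scipy.optimize import least_squares
o,p=pickle.load(open("w1.pkl","rb"))
u=lambda a:(np.array(a,float)+.5)/3.3-.5+[130,100]
H=[([-.121,-.025,.024],(107,46)),([-.121,.025,.024],(288,45)),([-.108,.0793,.0385],(443,88)),([-.010,.0793,.0385],(446,390))]
C=[([-.035,-.023,.032],(122,200)),([-.035,.023,.032],(267,197)),([.035,.023,.032],(279,402)),([.035,-.023,.032],(139,405))]
def res(v):
    r=[proj(p,h2w(v[:3],L))[0]-u(a) for L,a in H]
    for L,a in C:
        d=h2w([v[3],v[4],v[5]],[L])[0];r.append(proj(p,h2w(v[:3],d))[0]-u(a))
    return np.ravel(r)
s=least_squares(res,[.564,-.05,.07,-.04,0,0]);print(s.x.round(4));print(res(s.x).reshape(-1,2).round(1))
print([ (proj(wim(p,o),(Rn.from_rotvec(o["ee_rot"]).apply(np.array(t))+o["position"]))[0]-[160,210])*3.5 for t in ([-.0095,.022,.023],[-.0095,.022,-.023],[-.0095,.022,.035])])
E
python3 fit.py
```

```text
[ 5.588e-01 -5.380e-02  6.480e-02 -3.870e-02 -5.000e-04  7.100e-03]
[[ 1.5 -0.7]
 [-4.6 -0.9]
 [ 2.2  0.6]
 [ 0.8  1.2]
 [-0.2 -0.2]
 [-0.1  0.1]
 [-0.3  0.4]
 [ 0.6 -0.3]]
[array([499.5024582 ,  65.39599977]), array([195.27518398,  65.1065949 ]), array([578.3436526 ,  65.18331319])]
```

```bash
sed -i 's/^Q=.*/Q=np.array([.559,-.0537,.065])/' h.py; python3 - <<'E'
from cell import *
from h import *
o=observe();print(o["position"])
print(goal(o,Q,-.090,.038,.055))
E
```

```text
[0.48702969 0.01625091 0.22600186]
(array([-0.02259805,  0.14903869, -0.03640652]), array([ 0.04192202, -0.09503193, -0.02568199]), np.float64(1.0), array([ 0.4667218 , -0.02162613,  0.077     ]))
```

Call:
arm_command(plan=[[[-0.012,0.02,-0.018],[0,0,0]],[[-0.023,0.05,-0.036],[0,0,0]],[[-0.023,0.08,-0.036],[0,0,0]],[[-0.023,0.11,-0.036],[0,0,0]],[[-0.023,0.13,-0.036],[0,0,0]]], fingers=-0.39)

```text
clock: 3.6
position: [0.4651, -0.0177, 0.095]
ee_rot: [-1.569, -0.054, 0.055]
force: [0.3, 0.6, 0.2]
width: 0.698
```

Call:
arm_command(plan=[[[0,0,0],[0,0,0]],[[0,0,0],[0,0,0]],[[0,0,0],[0,0,0]]])

```text
clock: 3.9
position: [0.4669, -0.0187, 0.0975]
ee_rot: [-1.57, -0.055, 0.052]
force: [-0.1, 0.5, 0.2]
width: 0.695
```

```bash
python3 - <<'E'
from cell import *
from h import *
import pickle
o=observe();print(o["clock"],o["position"],o["width"],o["force"])
p=wim(get_image("wrist"),o);pickle.dump((o,p),open("w2.pkl","wb"))
print(goal(o,Q,-.090,.038,.055))
im=p["color"][:,:,::-1].copy();cv2.imwrite("pics/w2.png",im);im=cv2.resize(im,(800,600),interpolation=cv2.INTER_CUBIC)
for u,c in wire(None,p,Q,-.039):cv2.polylines(im,[np.int32((u+.5)*600/384)],True,c,1)
cv2.imwrite("pics/w2w.png",im)
E
```

```text
3.9 [ 0.46691912 -0.01866208  0.09753435] 0.6948965741929516 [-0.13872708  0.49755524  0.23461834]
(array([-0.00043967,  0.02053218, -0.002953  ]), array([-0.02633907,  0.19578589,  0.11207051]), np.float64(1.0), array([ 0.4667218 , -0.02162613,  0.077     ]))
```

View pics/w2w.png

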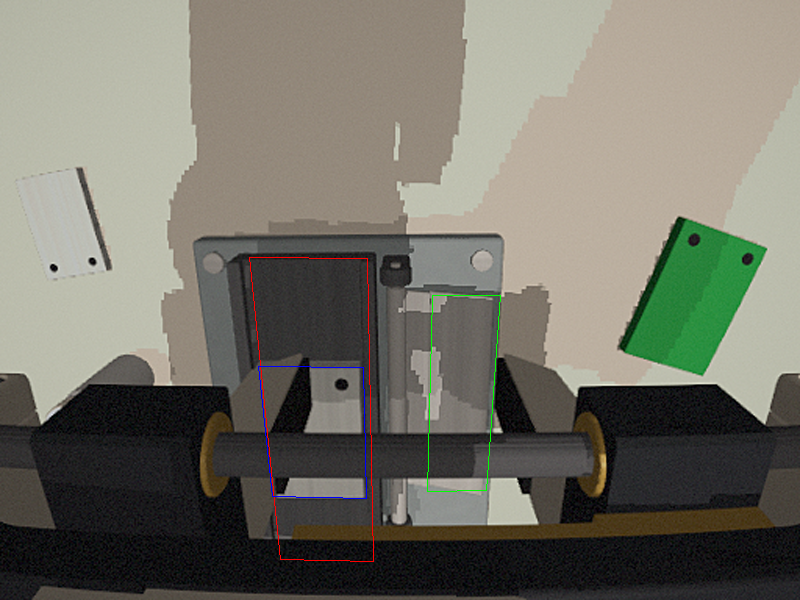

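Call:
arm_command(plan=[[[-0.0035,0.01,-0.003],[0,0.2,0]],[[-0.0035,0.02,-0.003],[0,0.2,0]],[[-0.0035,0.03,-0.003],[0,0.2,0]],[[-0.0035,0.03,-0.003],[0,0.2,0]],[[-0.0035,0.03,-0.003],[0,0.2,0]]])

```text
clock: 4.45
position: [0.4625, -0.0227, 0.0658]
ee_rot: [-1.57, -0.049, 0.051]
force: [-0.2, -0.1, 0.2]
width: 0.694
```

```bash
python3 - <<'E'
from cell import *
from h import *
import pickle
o=observe();print(o["clock"],o["position"],o["width"],o["force"])
p=wim(get_image("wrist"),o);s=get_image("side")
print(goal(o,Q,-.093,.038,.027))
im=p["color"][:,:,::-1].copy();im=cv2.resize(im,(800,600),interpolation=cv2.INTER_CUBIC)
cv2.imwrite("pics/w3.png",im)
cv2.imwrite("pics/s3.png",cv2.resize(s["color"][130:290,110:310,::-1],(800,640))[:600])
E
```

```text
4.45 [ 0.46252656 -0.02267534  0.06582344] 0.6943711923964153 [-0.17792256 -0.12236379  0.16958433]
(array([0.00127363, 0.01682186, 0.00077767]), array([ 0.00550812, -0.07043107, -0.06832532]), np.float64(1.0), array([ 0.46372813, -0.02182099,  0.049     ]))
```

View pics/w3.png

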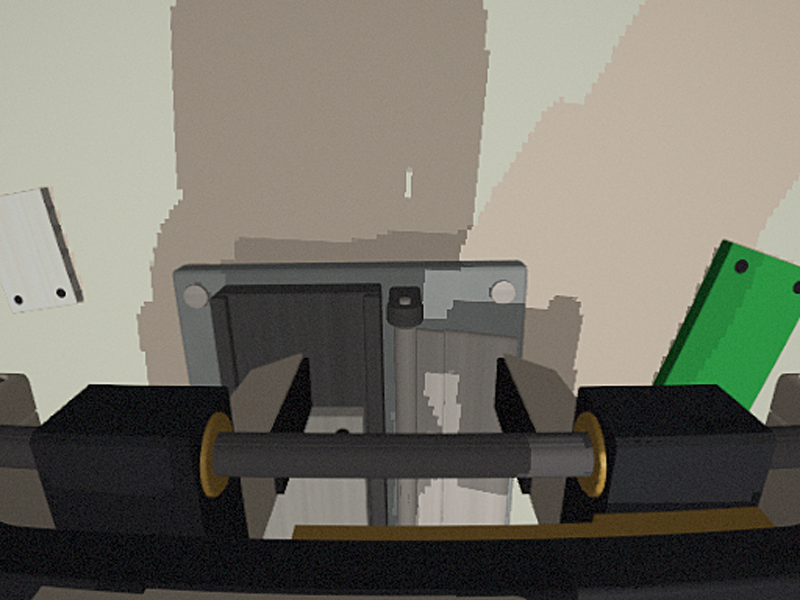

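View pics/s3.png

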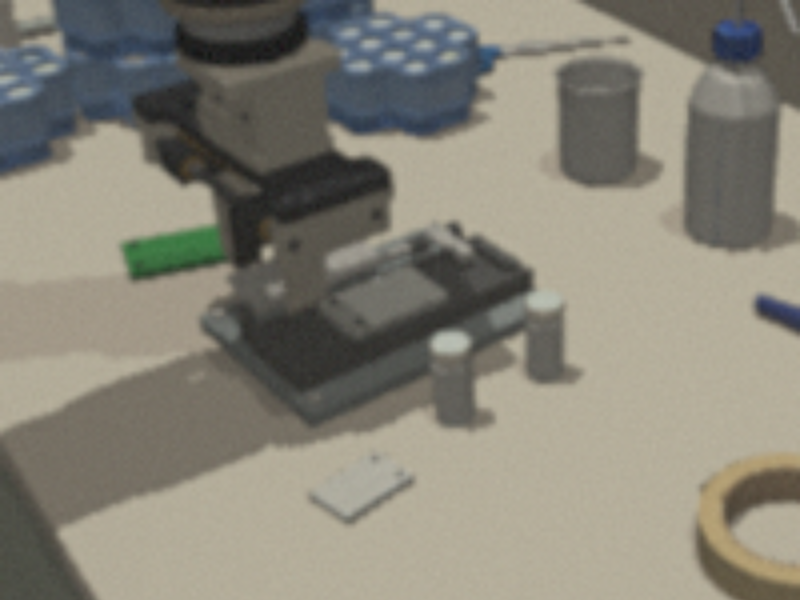

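Call:
arm_command(plan=[[[0,0.004,0],[0,0,0]],[[0,0.008,0],[0,0,0]],[[0,0.01,0],[0,0,0]],[[0,0.012,0],[0,0,0]],[[0,0.012,0],[0,0,0]]])

```text
clock: 5.05
position: [0.4631, -0.0223, 0.0542]
ee_rot: [-1.57, -0.051, 0.05]
force: [0.9, 2.0, 3.4]
width: 0.694
```

```bash
python3 - <<'E'
from cell import *
o=observe();print(o["clock"],o["position"],o["force"],o["ft_torque"])
E
```

```text
5.05 [ 0.46311352 -0.02228061  0.05422821] [0.9214759  1.97355362 3.38127469] [ 0.53923934 -0.11681899 -0.02310682]
```

Call:
arm_command(plan=[[[0,0.002,0],[0,0,0]],[[0,0.0035,0],[0,0,0]],[[0,0.0035,0],[0,0,0]]])

```text
clock: 5.35
position: [0.4631, -0.0225, 0.0508]
ee_rot: [-1.57, -0.051, 0.05]
force: [1.2, 1.8, 4.0]
width: 0.695
```

Call:
arm_command(plan=[[[0,0.001,0],[0,0,0]],[[0,0.002,0],[0,0,0]],[[0,0.002,0],[0,0,0]]])

```text
clock: 5.65
position: [0.4631, -0.0226, 0.0488]
ee_rot: [-1.57, -0.051, 0.05]
force: [2.1, 0.7, 4.8]
width: 0.692
```

```bash
python3 - <<'E'
from cell import *
from h import *
o=observe();print(o["clock"],o["position"],o["force"],o["ft_torque"],o["width"])
p=wim(get_image("wrist"),o);s=get_image("side")
cv2.imwrite("pics/w4.png",cv2.resize(p["color"][130:330,100:400,::-1],(800,533),interpolation=cv2.INTER_CUBIC))
cv2.imwrite("pics/s4.png",cv2.resize(s["color"][150:260,140:280,::-1],(760,597),interpolation=cv2.INTER_CUBIC))
E
```

```text
5.65 [ 0.46314519 -0.02262202  0.04882975] [2.1435914  0.68889873 4.77962083] [ 0.49407197 -0.40267628 -0.06625303] 0.6923506083552721
```

View pics/w4.png

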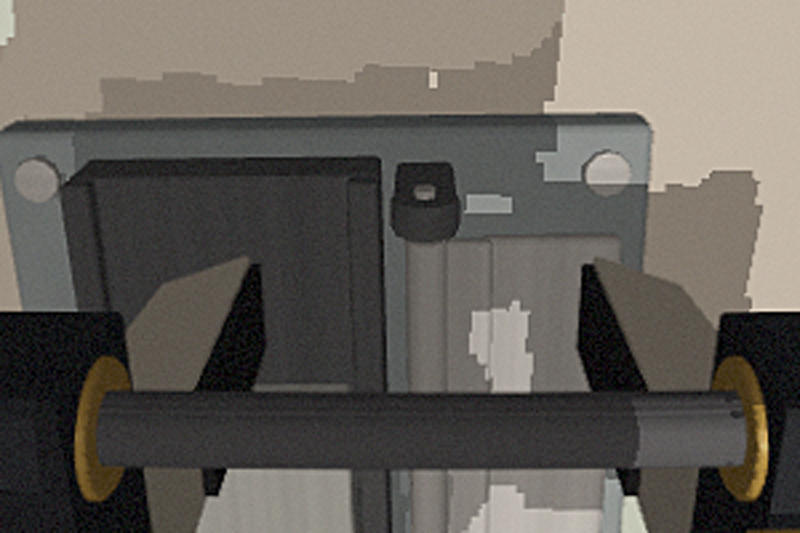

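View pics/s4.png

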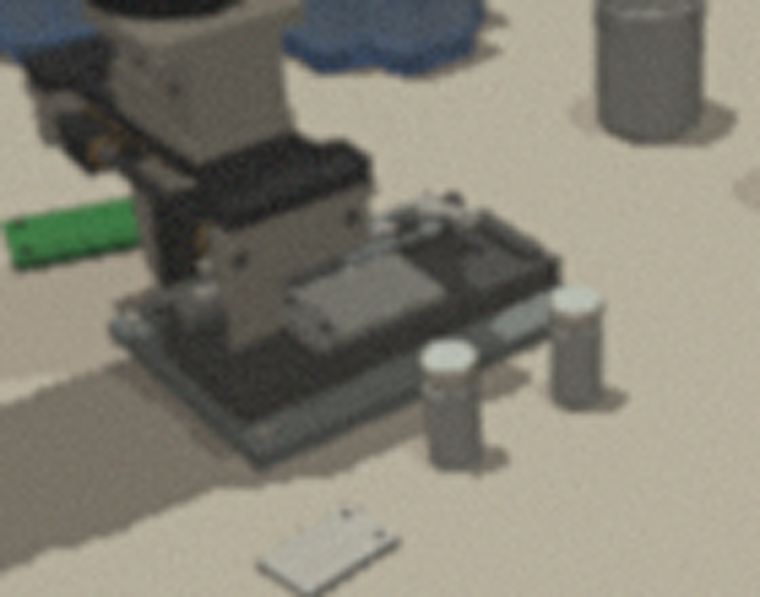

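Call:
arm_command(plan=[[[0,0.001,0],[0,0,0]],[[0.002,0.0015,-0.0005],[0,0,0]],[[0.005,0.0015,-0.001],[0,0,0]],[[0.008,0.0015,-0.0015],[0,0,0]],[[0.01,0.0015,-0.002],[0,0,0]]])

```text
clock: 6.25
position: [0.4644, -0.0229, 0.0464]
ee_rot: [-1.567, -0.039, 0.064]
force: [-26.7, 4.7, 38.1]
width: 0.697
```

```bash
cat >st.py <<'E'
from cell import *
from h import *
import sys
o=observe();print(o["clock"],o["position"].round(4),o["force"].round(1),o["width"].round(3))
c,s=np.cos(Q[2]),np.sin(Q[2]);d=o["position"][:2]-Q[:2];print("holder xy",c*d[0]+s*d[1],-s*d[0]+c*d[1],"tip z",o["position"][2]-.022)
if len(sys.argv)>1:
    n=sys.argv[1]
    p=get_image("wrist");cv2.imwrite(f"pics/w{n}.png",cv2.resize(p["color"][130:330,100:400,::-1],(800,533),interpolation=cv2.INTER_CUBIC))
    p=get_image("side");cv2.imwrite(f"pics/s{n}.png",cv2.resize(p["color"][150:260,140:280,::-1],(760,597),interpolation=cv2.INTER_CUBIC))
E
python3 st.py
```

```text
Traceback (most recent call last):
  File "st.py", line 4, in <module>
    o=observe();print(o["clock"],o["position"].round(4),o["force"].round(1),o["width"].round(3))
                                                                            ^^^^^^^^^^^^^^^^
AttributeError: 'float' object has no attribute 'round'
```

Call:
arm_command(plan=[[[-0.006,-0.0015,0],[0,0,0]],[[-0.006,-0.002,0],[0,0,0]]])

```text
clock: 6.45
position: [0.4646, -0.024, 0.0491]
ee_rot: [-1.57, -0.048, 0.053]
force: [-3.7, 0.7, 5.7]
width: 0.696
```

```bash
sed -i 's/,o\["width"\].round(3)/,round(o["width"],3),o["ee_rot"].round(4),o["ft_torque"].round(2)/' st.py; python3 st.py 5
```

```text
6.45 [ 0.4646 -0.024   0.0491] [-3.7  0.7  5.7] 0.696 [-1.5695 -0.0479  0.0534] [0.53 0.73 0.08]
holder xy -0.09228398103066753 0.035745205778748776 tip z 0.027072434252606144
```

View pics/w5.png

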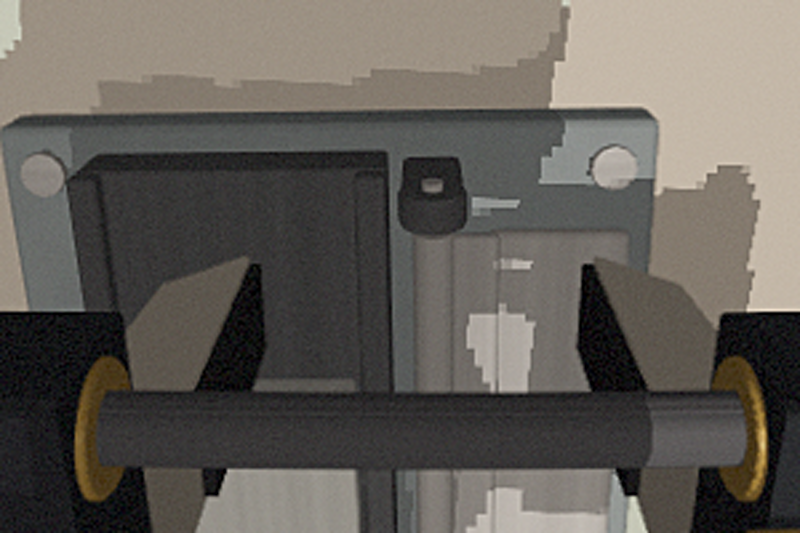

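View pics/s5.png

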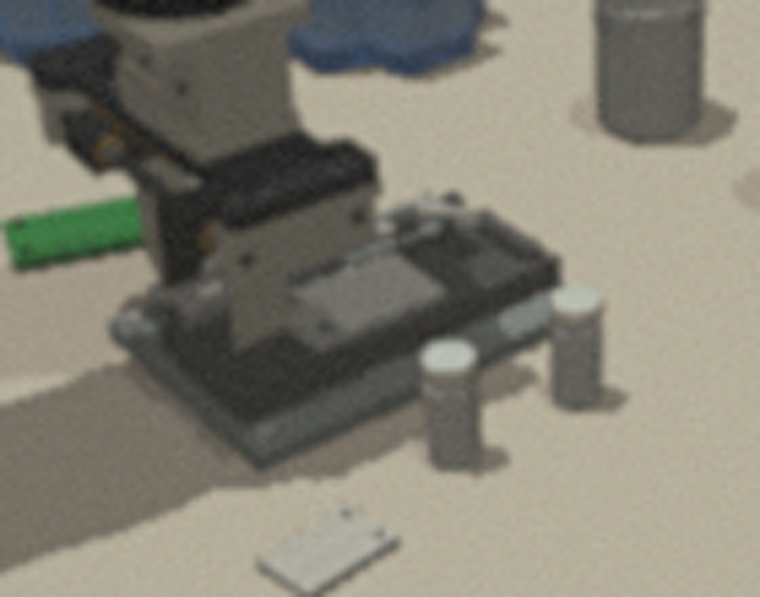

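Call:
arm_command(plan=[[[0.003,0,-0.0005],[0,0,0]],[[0.006,0,-0.001],[0,0,0]],[[0.009,0,-0.001],[0,0,0]],[[0.012,0,-0.001],[0,0,0]],[[0.012,0,-0.001],[0,0,0]]])

```text
clock: 7.05
position: [0.4771, -0.0248, 0.0488]
ee_rot: [-1.57, -0.047, 0.053]
force: [-3.3, -0.7, 6.0]
width: 0.696
```

```bash
python3 st.py 6
```

```text
7.05 [ 0.4771 -0.0248  0.0488] [-3.3 -0.7  6. ] 0.696 [-1.5703 -0.0472  0.0533] [0.22 0.72 0.12]
holder xy -0.07988631677346593 0.034118561572960504 tip z 0.02677271043880923
```

View pics/w6.png

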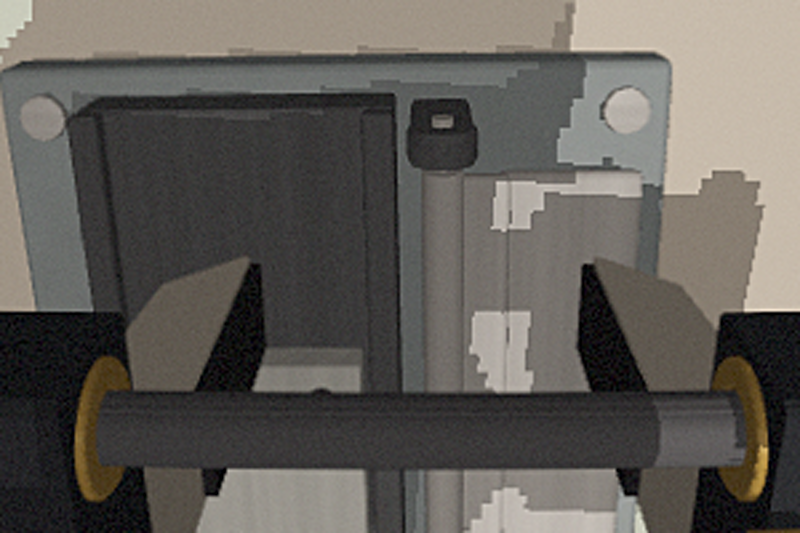

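View pics/s6.png

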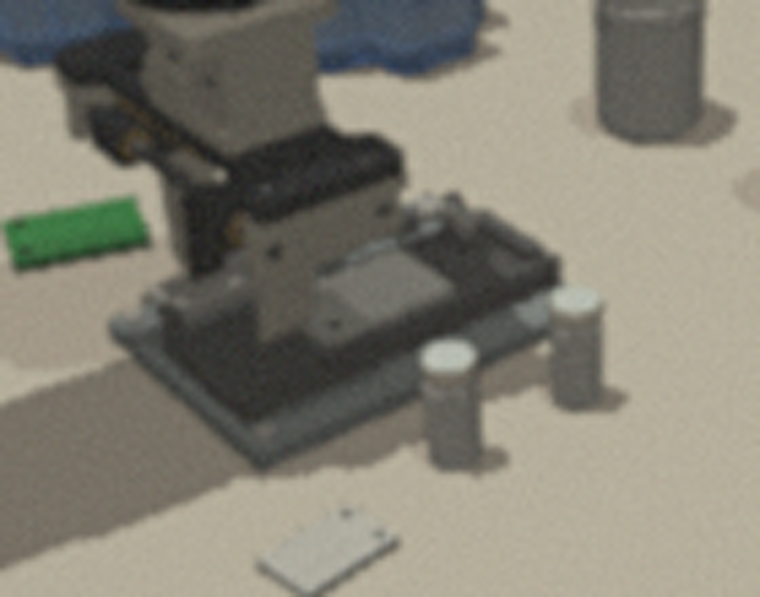

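Call:
arm_command(plan=[[[0.003,0,0],[0,0,0]],[[0.006,0,0],[0,0,0]],[[0.009,0,0],[0,0,0]],[[0.012,0,0],[0,0,0]],[[0.015,0,0.0005],[0,0,0]]])

```text
clock: 7.65
position: [0.4914, -0.0237, 0.0487]
ee_rot: [-1.57, -0.046, 0.054]
force: [-4.4, -0.5, 6.3]
width: 0.695
```

```bash
python3 st.py
```

```text
7.65 [ 0.4914 -0.0237  0.0487] [-4.4 -0.5  6.3] 0.695 [-1.5704 -0.0462  0.0537] [-0.07  1.12  0.11]
holder xy -0.06552288381677568 0.034356499709979324 tip z 0.02669086107744889
```

Call:
arm_command(plan=[[[0.003,0,0],[0,0,0]],[[0.006,0,0],[0,0,0]],[[0.009,0,0],[0,0,0]],[[0.012,0,0],[0,0,0]],[[0.015,0,0.0005],[0,0,0]]])

```text
clock: 8.15
position: [0.5064, -0.0222, 0.0487]
ee_rot: [-1.57, -0.046, 0.054]
force: [-5.0, -1.4, 5.4]
width: 0.691
```

```bash
python3 st.py 7
```

```text
8.15 [ 0.5064 -0.0222  0.0487] [-5.  -1.4  5.4] 0.691 [-1.5705 -0.0462  0.0537] [-0.04  1.13  0.11]
holder xy -0.05046530461932535 0.0348023808082761 tip z 0.02667393427619045
```

View pics/s7.png

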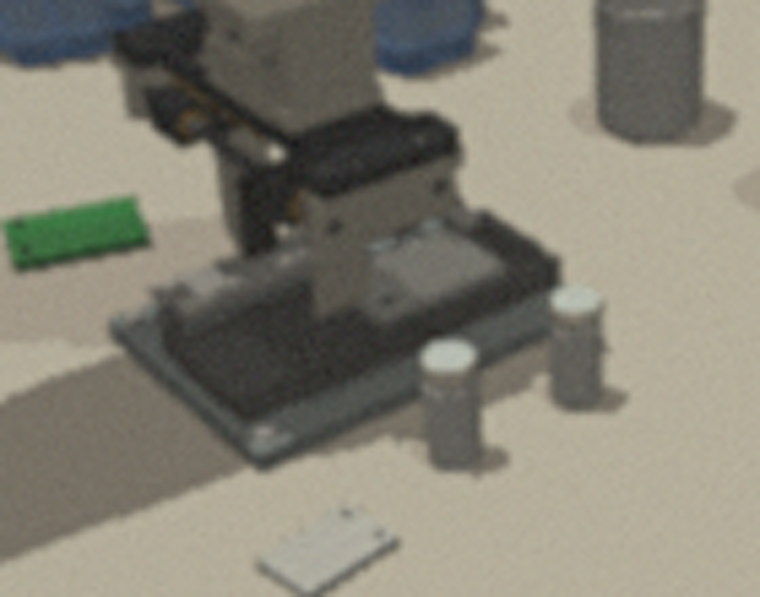

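View pics/w7.png

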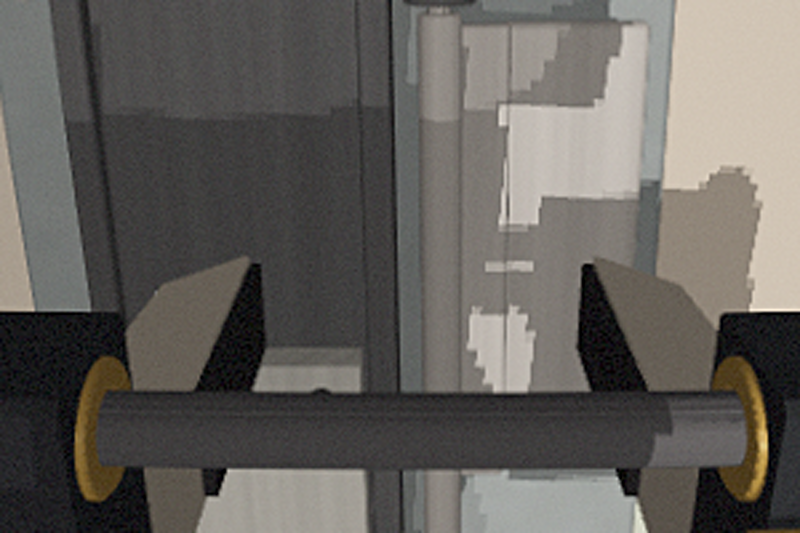

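Call:
arm_command(plan=[[[0.003,0,0],[0,0,0]],[[0.006,0,0],[0,0,0]],[[0.009,0,0],[0,0,0]],[[0.012,0,0],[0,0,0]]])

```text
clock: 8.65
position: [0.5184, -0.0213, 0.0487]
ee_rot: [-1.57, -0.046, 0.054]
force: [-5.6, -0.8, 6.9]
width: 0.697
```

Call:
arm_command(plan=[[[0.001,0,0],[0,0,0]],[[0.002,0,0],[0,0,0]]])

```text
clock: 8.85
position: [0.5204, -0.0212, 0.0487]
ee_rot: [-1.57, -0.046, 0.054]
force: [-4.8, -0.2, 6.9]
width: 0.696
```

Call:
arm_command(plan=[[[0.001,0,0],[0,0,0]],[[0.002,0,0],[0,0,0]]])

```text
clock: 9.05
position: [0.5216, -0.0212, 0.0486]
ee_rot: [-1.57, -0.045, 0.055]
force: [-9.0, -0.6, 8.8]
width: 0.7
```

```bash
python3 st.py
```

```text
9.05 [ 0.5216 -0.0212  0.0486] [-9.  -0.6  8.8] 0.7 [-1.5703 -0.0452  0.0546] [-0.08  1.96  0.04]
holder xy -0.035171806588560735 0.03489898387414819 tip z 0.026554221657023036
```

Call:
arm_command(plan=[[[0.001,0,0],[0,0,0]],[[0.0015,0,0],[0,0,0]],[[0.0015,0,0],[0,0,0]]])

```text
clock: 9.35
position: [0.5218, -0.0212, 0.0483]
ee_rot: [-1.57, -0.043, 0.056]
force: [-10.6, -1.1, 11.1]
width: 0.695
```

```bash
python3 st.py 8
```

```text
9.35 [ 0.5218 -0.0212  0.0483] [-10.6  -1.1  11.1] 0.695 [-1.5701 -0.0429  0.0562] [-0.02  2.32 -0.08]
holder xy -0.03504145684520836 0.03483676003850012 tip z 0.02631095479622026
```

View pics/s8.png

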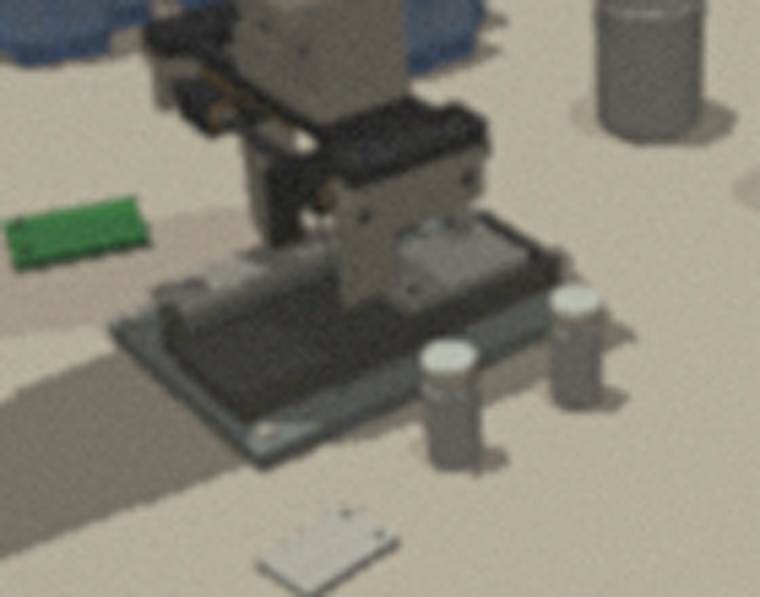

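Call:
arm_command(plan=[[[-0.002,0,0],[0,0,0]],[[-0.005,0,0],[0,0,0]],[[-0.005,-0.003,0],[0,0,0]],[[-0.005,-0.006,0],[0,0,0]],[[-0.005,-0.01,0],[0,0,0]]])

```text
clock: 9.95
position: [0.5206, -0.021, 0.0591]
ee_rot: [-1.571, -0.049, 0.052]
force: [-0.1, 0.4, -0.1]
width: 0.693
```

Call:
arm_command(plan=[[[0,-0.01,0],[0,0,0]],[[0,-0.03,0],[0,0,0]],[[0,-0.06,0],[0,0,0]],[[0,-0.1,0],[0,0,0]],[[0,-0.15,0],[0,0,0]]])

```text
clock: 10.45
position: [0.5199, -0.021, 0.2101]
ee_rot: [-1.571, -0.047, 0.053]
force: [2.0, -0.2, 0.3]
width: 0.691
```

Call:
arm_command(plan=[[[-0.02,0,0.05],[0,0,0]],[[-0.02,0,0.1],[0,0,0]],[[-0.02,0,0.1],[0,0,0]],[[-0.02,0,0.1],[0,0,0]]])

```text
clock: 10.85
position: [0.4945, 0.0793, 0.2097]
ee_rot: [-1.57, -0.053, 0.053]
force: [0.2, -0.5, -0.0]
width: 0.694
```

```bash
python3 st.py 9; python3 - <<'E'
from cell import *
from h import *
for n,b in(("top",(110,170,200,150)),("side",(120,150,180,140))):
    p=get_image(n)
    im=cv2.resize(p["color"][b[1]:b[1]+b[3],b[0]:b[0]+b[2],::-1],None,fx=4,fy=4,interpolation=cv2.INTER_CUBIC)
    cv2.imwrite(f"pics/f_{n}.png",im)
    print(n,[(x["point"],round(x["confidence"],2)) for x in place_of(p,"coupon")],[(x["point"],round(x["confidence"],2)) for x in place_of(p,"home")])
E
```

```text
10.85 [0.4945 0.0793 0.2097] [ 0.2 -0.5 -0. ] 0.694 [-1.57   -0.0531  0.0534] [ 0.03 -0.   -0.  ]
holder xy -0.05572261287774684 0.1368596099141702 tip z 0.18766878903769144
top [([140.4, 271.6], 0.92), ([259.9, 281.7], 0.58), ([333.9, 224.3], 0.51)] [([213.8, 226.5], 0.91)]
side [([222.7, 202.2], 0.84), ([155.3, 194.1], 0.76), ([196.6, 255.7], 0.57)] [([222.6, 199.0], 0.66)]
```

View pics/f_top.png

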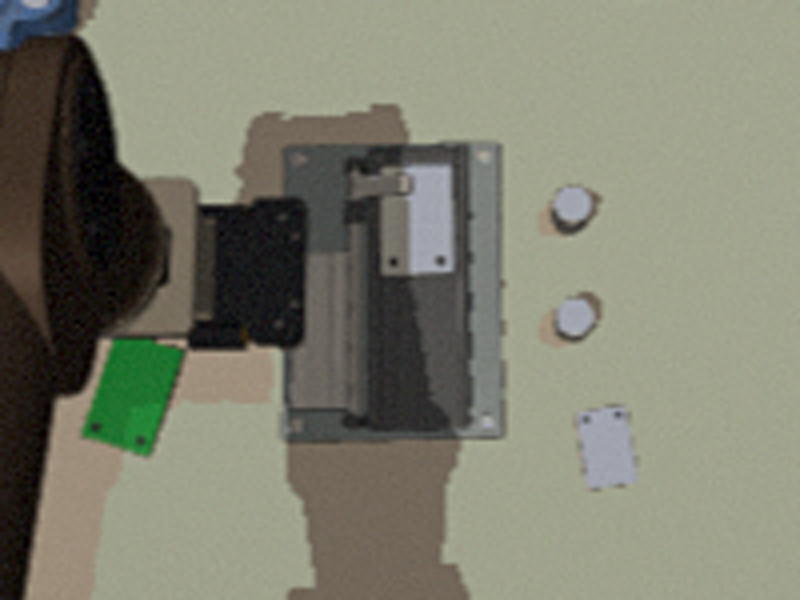

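View pics/f_side.png

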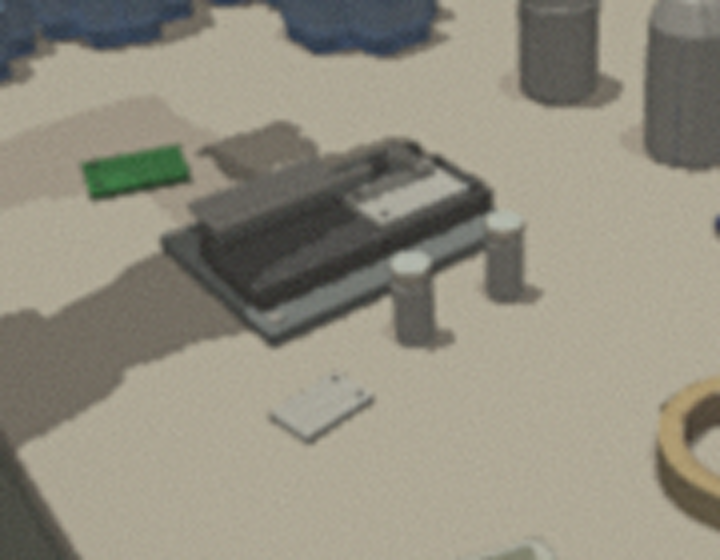

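```bash
python3 -c "
from cell import *
print(sign_off())"
```

```text
the job is handed in; nothing more can be done
None
```

The coupon is loaded: it sits fully home against the end stop and the clip's jaw has closed onto it. I handed the job in at about 11 s. I chose the larger, non-green plate in the channel as the coupon. The left fingertip held the tab down at about 6 N while the right fingertip pushed the coupon about 49 mm. I then backed off, released the tab and moved the arm clear.

**Final checks that agreed:**
- **Stop contact:** the forward force rose to about 10 N within 1 mm of where I expected the stop.
- **Coupon position:** in the last top picture its front edge lies at the stop line, and it had moved about 49 mm since the first picture.
- **Jaw and surroundings:** the jaw is on the coupon, the tab is back up, the tool force is about zero, and the vials and spare plates in view are where they were.

**Problems and disagreements:**
- **Pressed too deep:** on the first try at pushing I lowered the fingers too far. They jammed, with about 38 N down and 27 N sideways at the fingertips. I raised them 2 mm and carried on; I saw no damage or shift in the pictures.
- **Network miss:** in the last top picture the network missed the loaded coupon and picked the green plate and other things instead. In the side view it put the coupon within about 3 pixels of the home point.

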